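# Close the test cell with its click-stop cap

### The arm

A 6-joint arm with a two-finger parallel gripper is mounted at the origin on the work surface. World frame = base frame: x ahead of the robot, y to its left, z up, the work surface at z = 0. Lengths are in m, angles in rad, forces in N, time in s.
With the tool pointing down it reaches from about 0.375 to 0.9 m from the base axis. Payload 3.1 kg.
Tool frame: the origin (TCP) lies between the finger pads; the fingertips stand 22 mm ahead of it and the grasp point (between the pads) lies 3 mm ahead of it; z points along the fingers, y is the line along which they close (so a half turn about z gives the same grasp; the last joint's range is limited). The gripper opens to 87 mm and grips with 3 to 60 N. Pads are 19 mm wide; open, the fingers measure 117 mm over their backs; the gripper's body (75 mm by 190 mm) begins 51 mm behind the grasp point.
Start: joints at [-1.347, 0.527, 1.433, -0, 1.181, -0.178], TCP at [0.245, -0.575, 0.245] pointing down, gripper open.
Joint ranges: [-3.08, 3.08], [-0.75, 2.2], [0.22, 2.44], [-1.43, 4.57], [0, 2.65], [-2.85, 2.85]. Speed limits (rad/s): [2.79, 2.79, 3.14, 3.14, 3.14, 3.14].

### API

Orientations are given as a unit quaternion [x, y, z, w].
In Python, from rig import robot gives the robot as it stands.
- The arm moves only by the tool move_arm, never from a script. Its argument "series" is text: rows parted by semicolons, each of 6 numbers parted by spaces: the shift along the tool's x, y, z in mm, then the turn, a rotation vector about the tool's x, y, z in degrees. In form: dx dy dz ax ay az; .... A call has 1 to 8 rows; each row is the pose to reach, as a shift and turn from the pose commanded when the call began, along the tool's axes at that moment; what a row does not reach only later rows make up. A row lasts 1/12 s, in which the tool goes at most 41.7 mm and 7.16 degrees, less where a joint would pass 70% of its speed; a pose out of reach is approached as far as the arm can. A call with a gripper value outside its range is refused whole. "jaw" is the opening, from 0 (shut) to 1 (fully open), set as the call begins (left out, the last holds). The fingers move at their own pace and stop on an object; "newtons" is the grip in N (left out, the last holds). Time passes only in rows, so rows that repeat a pose let the fingers close. It gives the time, the measured TCP pose, the force, the opening and the grip force at its end, in the units of the state.
- robot.get_obs(): the state, without advancing time (a new reading comes with each control period).
- robot.camera(name): name is "side" or "top"; returns a dict with "img" (384x512x3 uint8, red, green, blue), "mtx" (3x3 intrinsics, pixels), "world_to_cam" (4x4, takes a point from world to camera coordinates). Camera axes: x right, y down, z forward; pixel columns grow to the right and rows downward; lengths in m; the calibration is good to about 2 mm. A picture is of the moment at which its call begins. There is no depth.
- robot.hand_in(): hands the job in; it is judged then, once.
Trained networks look in a picture, given as the dict that the camera call returned (one of the last four; its "shot" number tells which), for a name from the list of things; names that differ only in an ending like _2 or _b are one class to them, and where a whole thing is asked for, a point or a joint stands for the part that bears it (a point fixed in the world has none). Each returns a list of dicts, best first, with "p" (0 to 1); they miss things now and then, are a little off and sometimes report something else, mostly with a low value. They report only what shows in the picture. A call takes as long as a camera call. They do not tell look-alikes from the thing itself.
- robot.search_frame(picture, thing): "xyz" ([x, y, z] in m, in world coordinates, good to about 4 mm: the middle of the surface that is visible of it).
- robot.tip_of(picture, thing): "xyz" ([x, y, z] in m, in world coordinates, good to about 4 mm: a listed point, or the origin of a listed thing).
The state is a dict: "time": time; "q": joint angles; "joint_velocities": joint speeds; "joint_torque": joint torques, N m; "position": TCP position; "tool_rot": TCP orientation; "ft_force": force on the tool from outside, world axes, zero at the start; "moment": the same for the moment, N m; "grip_width": finger opening in m; "grip_force": force on a finger pad.
Only numpy, scipy, OpenCV 4.12 (cv2) and the standard library are available. Lean on these libraries where they do the work, as an engineer would, in place of code of your own. Each camera call takes 0.05 s, during which the arm holds its last target. There are 200 camera calls.

### The job

Fit the loose white cap over the open neck of the test cell so that it drops fully home on its drive dogs, then turn it clockwise (seen from above) until the closure's ratchet clicks. Stop at the first click or two, without leaning hard on the cell, and let go, leaving the cap fully down on the neck and the other things on the bench where they are.

Things in the scene. Friction and masses are not known exactly. Their poses are not given: they have to be found in the camera images.
- cap_mid (a point): Centre (half-way up) of the loose white cap, which stands upright on the bench, open end down: a twelve-sided plastic cap, 56 mm across flats, 38 mm tall, about 60 g, plain closed top. Flats face the cap's own x axis and every 30 degrees from it; z is up.
- cap: The same cap, origin at the centre of its underside. A bore 46 mm across runs 20 mm up from there to the ceiling. Four lugs hang 10 mm down from the ceiling, on the cap's own +x, -x, +y and -y axes, 11 to 16 mm from the centre, 4 mm wide. Light pressure (under 10 N) is enough to fit it.
- neck: The cell's open white neck, a fixed part of it; origin under the centre of the cell, at bench height.
- neck_rim (a point): Centre of the rim of the open round neck of the test cell, z up; 102 mm above the bench. The neck is 43.6 mm across and stands 22 mm above the cell's top. With the cap fully home its ceiling rests on this rim and the cap's centre lies 1 mm below this point.
- cell: The test cell to close: a fixed white plastic cylinder, 90 mm across, 80 mm high plus the neck, two side ports; origin under its centre. Inside the neck is a steel drive with four upright dogs like the cap's lugs, tops 4 mm below the rim, turned anyhow. If lugs land on dogs the cap stops 6 mm high; turned up to 0.75 rad under light pressure it drops home.
- ratchet (a joint): Slip of the click ratchet under the drive (rad), 0 at first. Turned clockwise, the cap runs free up to 1 rad until lugs meet dogs, then drives the core (about 0.05 N m) for an unknown 0.5 to 1.3 rad to its stop; then the torque climbs to 0.2-0.4 N m and drops to nearly 0 at each click (crests at slip 0.36, 0.88, 1.41; 0.52 a click). One click is enough, over three is too many.
- sealed_lid (a point): Top of the small knob on the squat lid of the second white cell, 100 mm above the bench: same 90 mm body, already closed, fixed; leave it alone.
- spacer: Bystander: aluminium ring, 44 mm across, 10 mm high, origin under its centre. Leave it.
- jar: Bystander: amber jar with black lid, 44 mm across, 60 mm high, origin under its centre. Leave it.
- knob_part: Bystander: black knob, 34 mm across, 22 mm high, origin under its centre. Leave it.
- weight: Bystander: brass weight, 36 mm across, 38 mm high, origin under its centre. Leave it.
- driver: Bystander: screwdriver lying along its own x axis. Leave it.
- tweezers: Bystander: steel tweezers, 115 mm long, lying along its own x axis. Leave them.
Mind the look-alikes: they are no part of the job. What is meant by the cap is not blue or red, and is the larger of those in its own colour.

How it is judged:
By the outcome, as a careful person would: the job done as asked, in the order asked, and still so for the second after the job is handed in, with the robot touching nothing.
It also fails if it takes over 72 s, if anything falls off the work surface, if the arm or the gripper's body presses on something with over 40 N, if the wrist force passes 120 N, or if a joint passes its speed limit or range.

## Working session

There is one attempt and no reset: what is moved stays moved. The work goes in short steps, Python scripts to look and compute and a tool call to move; the robot and the scene stay as the last step left them, time stands still between calls to the robot, and variables do not carry over. Pictures are saved under pics/ and viewed, at most 10 in all, crops included, and the job is handed in when it is done.

Besides the shell and the picture viewer there is one more tool, called after ">>>" by a JSON object that holds its "fn" and its "kwargs". move_arm: Moves the arm, as the interface text tells. Its arguments: {"type":"object","properties":{"series":{"type":"string"},"jaw":{"type":"number"},"newtons":{"type":"number"}},"required":["series"]}

```bash
mkdir -p pics; cat > h.py <<'E'
import cv2, numpy as np
from rig import robot
from scipy.spatial.transform import Rotation as R
def save(c,n): cv2.imwrite(f'pics/{n}.png',cv2.cvtColor(c,cv2.COLOR_RGB2BGR))
def proj(p,c):
    v=p['world_to_cam']@np.r_[c,1]; u=p['mtx']@v[:3]; return u[:2]/u[2]
def unproj(p,uv,z):
    M=p['world_to_cam'];Rm=M[:3,:3];C=-Rm.T@M[:3,3]
    d=Rm.T@np.linalg.solve(p['mtx'],np.r_[uv,1]); return C+d*(z-C[2])/d[2]
E
python3 - <<'E'
from h import *
t=robot.camera('top');s=robot.camera('side')
save(np.hstack([t['img'],s['img']])[:, :],'x')
im=cv2.imread('pics/x.png');cv2.imwrite('pics/top1.png',im[:,:512]);cv2.imwrite('pics/side1.png',im[:,512:])
for n in ['cap_mid','neck_rim','sealed_lid','cap','jar','spacer','knob_part','weight']:
  for nm,p in (('t',t),('s',s)):
    for d in robot.tip_of(p,n)[:4]: print(n,nm,np.round(d['xyz'],3),round(d['p'],2),proj(p,np.array(d['xyz'])).round())
o=robot.get_obs();print(o['position'],o['tool_rot'],o['q'],o['time'])
E
```

```text
cap_mid t [ 0.548 -0.04   0.018] 0.76 [289. 186.]
cap_mid t [0.45  0.006 0.02 ] 0.67 [271. 225.]
cap_mid t [ 0.348 -0.022  0.013] 0.56 [282. 265.]
cap_mid t [0.473 0.098 0.013] 0.47 [235. 215.]
cap_mid s [ 0.548 -0.04   0.014] 0.77 [251. 227.]
cap_mid s [0.47  0.099 0.013] 0.68 [212. 203.]
cap_mid s [ 0.342 -0.023  0.014] 0.63 [172. 234.]
cap_mid s [0.446 0.004 0.018] 0.58 [210. 221.]
neck_rim t [0.57  0.273 0.099] 0.86 [158. 173.]
neck_rim s [0.572 0.273 0.105] 0.75 [234. 143.]
sealed_lid t [ 0.546 -0.217  0.102] 0.81 [368. 183.]
sealed_lid s [ 0.546 -0.217  0.101] 0.84 [272. 242.]
cap t [ 0.548 -0.036  0.   ] 0.78 [287. 186.]
cap t [0.446 0.007 0.001] 0.77 [270. 226.]
cap t [ 0.345 -0.02  -0.001] 0.67 [281. 266.]
cap t [ 0.47   0.1   -0.004] 0.61 [234. 217.]
cap s [ 0.547 -0.036  0.003] 0.76 [250. 230.]
cap s [ 0.348 -0.022  0.004] 0.71 [174. 236.]
cap s [0.447 0.003 0.   ] 0.66 [211. 227.]
cap s [ 0.47   0.093 -0.002] 0.47 [213. 208.]
jar t [ 0.705 -0.016  0.001] 0.88 [279. 127.]
jar s [ 0.701 -0.019 -0.002] 0.55 [303. 220.]
spacer t [ 0.348  0.13  -0.002] 0.72 [222. 265.]
spacer t [ 0.612  0.044 -0.003] 0.58 [256. 162.]
spacer s [ 0.61   0.038 -0.001] 0.71 [266. 213.]
knob_part t [ 0.347  0.128 -0.   ] 0.62 [222. 265.]
knob_part s [ 0.705 -0.022 -0.002] 0.69 [305. 221.]
knob_part s [0.346 0.132 0.002] 0.49 [168. 205.]
weight t [ 0.35  -0.141  0.002] 0.55 [329. 265.]
weight t [ 0.543 -0.216  0.098] 0.23 [367. 185.]
weight s [ 0.353 -0.14   0.   ] 0.49 [183. 267.]
[ 0.24502008 -0.57495361  0.24460724] [9.79786666e-01 2.00045214e-01 2.53712197e-06 4.40152999e-05] [-1.34649955e+00  5.27410943e-01  1.43268726e+00  3.30526032e-06
  1.18140633e+00 -1.78512610e-01] 0.9
```

View pics/top1.png

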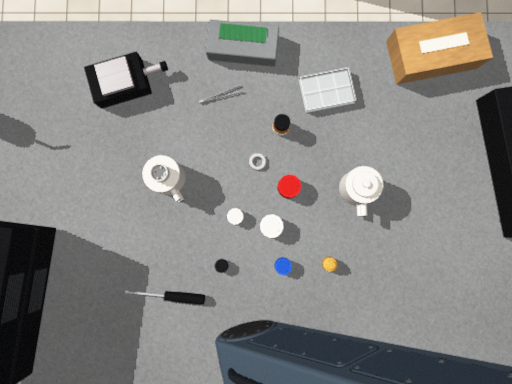

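View pics/side1.png

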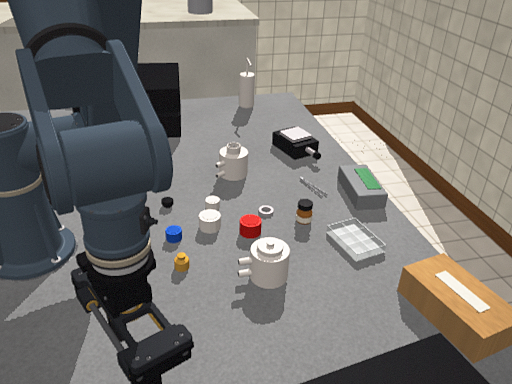

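The top view shows these candidates for the cap: large white (271,226), small white (235,216), red (289,186) and blue (283,266). By the description it is the larger white one at (271,226), about (0.447, 0.005). The open neck is at (158,173); the sealed cell's knob is at (366,183).

```bash
python3 - <<'E'
from h import *
t=robot.camera('top')
im=t['img']
a=cv2.resize(im[201:251,245:295],(400,400),interpolation=cv2.INTER_CUBIC)
b=cv2.resize(im[148:198,135:185],(400,400),interpolation=cv2.INTER_CUBIC)
save(np.hstack([a,b]),'crop1')
hsv=cv2.cvtColor(im,cv2.COLOR_RGB2HSV)
m=((hsv[...,2]>185)&(hsv[...,1]<50)).astype(np.uint8)
n,l,st,c=cv2.connectedComponentsWithStats(m)
for i in range(1,n):
    if 20<st[i,4]<3000 and 130<c[i][0]<400 and 140<c[i][1]<280: print(st[i],c[i].round(1),unproj(t,c[i],.038).round(4))
for z in (0,.038,.102): print(z, t['mtx'][0,0]/(proj(t,np.array([.45,0,z]))*0+ (t['world_to_cam']@np.array([.45,0,z,1]))[2])/1000)
print(unproj(t,[158.5,173],.102),unproj(t,[159.5,174],.102))
E
```

```text
[249 153  16  17 136] [256.6 160.7] [0.6088 0.0424 0.038 ]
[142 155  38  37 906] [160.5 173.2] [0.5766 0.282  0.038 ]
[ 339  166   44   50 1347] [361.7 186.1] [ 0.5459 -0.2187  0.038 ]
[172 190   8  12  51] [175.5 195.6] [0.5205 0.2434 0.038 ]
[227 208  16  17 219] [234.5 215.8] [0.471  0.0964 0.038 ]
[260 214  24  24 451] [271.1 225.6] [0.4473 0.0061 0.038 ]
0 [0.39088027 0.39088027]
0.038 [0.40594032 0.40594032]
0.102 [0.4341098 0.4341098]
[0.56841159 0.27091566 0.102     ] [0.56606929 0.26852163 0.102     ]
```

View pics/crop1.png

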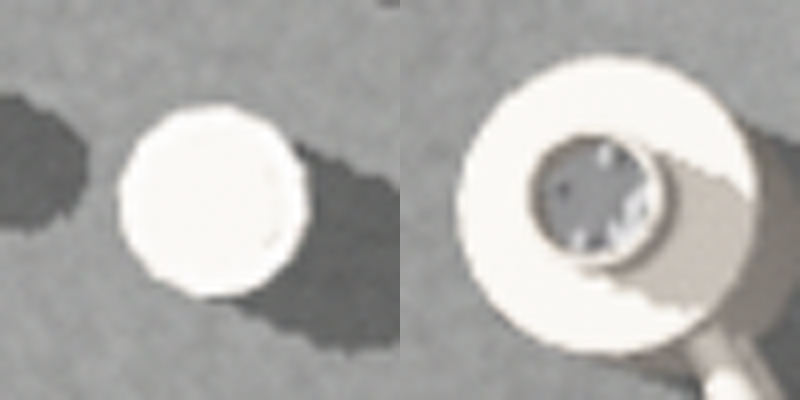

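The crop shows a plain-topped twelve-sided white cap (centre about (271,226) in the full picture) with no knob, so the choice holds. The right half shows the open neck with bore and dogs, centre about (159.6,173).

```bash
cat > fl.py <<'E'
from h import *
from scipy.ndimage import map_coordinates as mc
def edge(g,c,r0,r1,th):
    r=np.arange(r0,r1,.05);out=[]
    for a in th:
        v=mc(g,[c[1]+r*np.sin(a),c[0]+r*np.cos(a)],order=3); v=cv2.GaussianBlur(v.reshape(-1,1),(1,15),2.5)[:,0]
        out.append(r[np.argmin(np.gradient(v))])
    return np.array(out)
E
python3 - <<'E'
from fl import *
t=robot.camera('top'); g=cv2.cvtColor(t['img'],cv2.COLOR_RGB2GRAY).astype(float)
th=np.radians(np.arange(0,360,3))
c=np.array([271.2,225.7])
for _ in range(4):
    r=edge(g,c,8,16,th); P=np.c_[c[0]+r*np.cos(th),c[1]+r*np.sin(th)]; c=P.mean(0)
W=np.array([unproj(t,p,.038)[:2] for p in P]); ok=abs(r-np.median(r))<1
cw=unproj(t,c,.038)[:2]; d=W-cw; a=np.arctan2(d[:,1],d[:,0]); rr=np.hypot(*d.T)
H=(rr*np.exp(1j*12*a))[ok].mean(); print('cap',cw.round(4),np.median(rr),ok.sum(),'corner',np.degrees(np.angle(H))/12,abs(H)*1e3)
Hs=[abs((rr*np.exp(1j*k*a))[ok].mean())*1e3 for k in range(8,17)];print(np.round(Hs,3))
# cell disc z=.08
c=np.array([160.6,173.2]);th2=np.radians(np.arange(100,290,3))
r=edge(g,c,15,23,th2);P=np.c_[c[0]+r*np.cos(th2),c[1]+r*np.sin(th2)]
W=np.array([unproj(t,p,.08)[:2] for p in P],np.float32)
from scipy.optimize import least_squares
s=least_squares(lambda x:np.hypot(*(W-x[:2]).T)-x[2],[.57,.27,.045],loss='soft_l1',f_scale=.001);print('cell',s.x.round(4))
print('rim',unproj(t,[159.6,173],.102).round(4))
E
```

```text
cap [0.4471 0.0058] 0.029148861507272764 120 corner -8.371382777558784 0.15925092789178324
[0.023 0.018 0.04  0.056 0.159 0.057 0.022 0.072 0.024]
cell [0.5711 0.2719 0.0446]
rim [0.5684 0.2683 0.102 ]
```

>>> {"fn": "move_arm", "kwargs": {"series": "25 -27 0 0 0 -7;50 -54 0 0 0 -14;75 -81 0 0 0 -21;100 -108 0 0 0 -28;125 -135 0 0 0 -35;150 -162 0 0 0 -42;175 -189 0 0 0 -49;200 -216 0 0 0 -56", "jaw": 1, "newtons": 25}}

```text
time: 1.67
position: [0.3447, -0.2963, 0.2448]
tool_rot: [0.769, 0.639, 0.0, 0.0]
ft_force: [0.7, 0.0, -1.3]
grip_width: 0.0871
grip_force: 0.0
```

```bash
cat > go.py <<'E'
import sys
from h import *
# go.py x y z xyaw -> needed shift in tool axes
def need(x,y,z,yaw):
    o=robot.get_obs(); Rt=R.from_quat(o['tool_rot']); p=np.array(o['position'])
    G=R.from_euler('z',yaw,degrees=True)*R.from_euler('x',180,degrees=True)
    print('t',o['time'],'p',p.round(4),'q6',round(o['q'][5],3),'yaw',Rt.as_matrix()[:2,0].round(3))
    print('shift',(Rt.inv().apply(np.array([x,y,z])-p)*1e3).round(1),'rot',(Rt.inv()*G).as_rotvec(degrees=True).round(1),'ft',np.round(o['ft_force'],1),np.round(o['moment'],2),'w',o['grip_width'],o['grip_force'])
if __name__=='__main__': need(*map(float,sys.argv[1:]))
E
python3 go.py .4471 .0058 .12 186.6
```

```text
t 1.6667 p [ 0.3447 -0.2963  0.2448] q6 -0.772 yaw [0.184 0.983]
shift [315.8  45.  124.7] rot [ 0.000e+00  1.000e-01 -1.072e+02] ft [ 0.7  0.  -1.3] [-0.02 -0.08 -0.04] w 0.08706817091294297 0.0
```

>>> {"fn": "move_arm", "kwargs": {"series": "20 3 0 0 0 -7;40 6 0 0 0 -14;60 9 0 0 0 -21;80 12 0 0 0 -28;100 15 0 0 0 -35;120 18 0 0 0 -42;140 21 0 0 0 -49;160 23 0 0 0 -56"}}

```text
time: 2.33
position: [0.3978, -0.1443, 0.2448]
tool_rot: [0.379, 0.925, -0.0, 0.001]
ft_force: [-0.2, 0.0, 0.2]
grip_width: 0.087
grip_force: 0.0
```

```bash
python3 go.py .4471 .0058 .12 186.6
```

```text
t 2.3333 p [ 0.3978 -0.1443  0.2448] q6 -1.406 yaw [-0.712  0.702]
shift [ 70.4 141.5 124.8] rot [ -0.    0.1 -51.2] ft [-0.2  0.   0.2] [ 0.03 -0.2   0.02] w 0.08703629214037 0.0
```

>>> {"fn": "move_arm", "kwargs": {"series": "10 20 10 0 0 -7;20 40 25 0 0 -14;30 60 45 0 0 -21;40 80 65 0 0 -28;50 100 85 0 0 -35;60 120 105 0 0 -42;70 141 125 0 0 -49;70 141 125 0 0 -51"}}

```text
time: 3.0
position: [0.4465, 0.0072, 0.1168]
tool_rot: [-0.057, 0.998, 0.001, -0.002]
ft_force: [-0.2, 0.0, 0.3]
grip_width: 0.0869
grip_force: 0.0
```

```bash
python3 go.py .4471 .0058 .027 186.6; python3 - <<'E'
from h import *
s=robot.camera('side');print(proj(s,np.array([.447,.006,.038])))
save(cv2.resize(s['img'][130:280,130:330],(800,600),interpolation=cv2.INTER_CUBIC),'pre')
E
```

```text
t 3.0 p [0.4465 0.0072 0.1168] q6 -1.921 yaw [-0.994 -0.114]
shift [-0.8 -1.7 89.8] rot [ 0.1 -0.2 -0.1] ft [-0.2  0.   0.3] [ 0.15 -0.1   0.04] w 0.08691723696087686 0.0
[210.10428452 214.76976458]
```

View pics/pre.png

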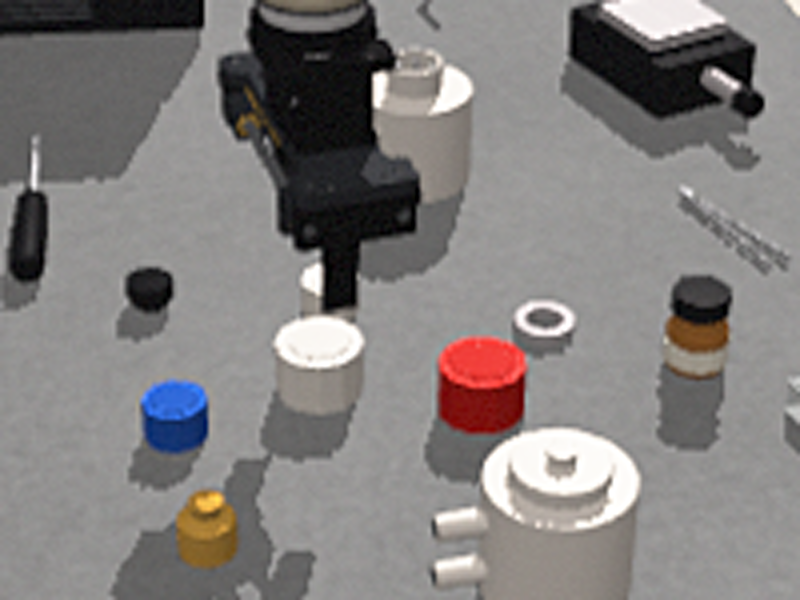

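The gripper hangs over the large white cap (crop (320,340), which is (210,215) in full, as predicted). The other things stand clear of the fingers. Descending.

>>> {"fn": "move_arm", "kwargs": {"series": "0 0 15 0 0 0;0 0 35 0 0 0;0 0 55 0 0 0;0 0 75 0 0 0;0 0 88 0 0 0;0 0 93 0 0 0;0 0 93 0 0 0;0 0 93 0 0 0"}}

```text
time: 3.72
position: [0.4477, 0.0038, 0.027]
tool_rot: [-0.053, 0.999, -0.0, 0.0]
ft_force: [-0.7, -0.3, -0.0]
grip_width: 0.087
grip_force: 0.0
```

>>> {"fn": "move_arm", "kwargs": {"series": "0 0 0 0 0 0;0 0 0 0 0 0;0 0 0 0 0 0;0 0 0 0 0 0;0 0 0 0 0 0;0 0 0 0 0 0;0 0 0 0 0 0;0 0 0 0 0 0", "jaw": 0.5, "newtons": 20}}

```text
time: 4.38
position: [0.4474, 0.0042, 0.0268]
tool_rot: [-0.053, 0.999, -0.0, 0.0]
ft_force: [-0.3, 0.4, 4.1]
grip_width: 0.0557
grip_force: 20.0
```

```bash
python3 go.py .4471 .0058 .027 186.6
```

```text
t 4.3833 p [0.4474 0.0042 0.0268] q6 -1.918 yaw [-0.994 -0.106]
shift [ 0.1  1.6 -0.2] rot [-0.   0.  -0.5] ft [-0.3  0.4  4.1] [ 0.22 -0.08  0.02] w 0.05569473797690944 20.000535423610017
```

>>> {"fn": "move_arm", "kwargs": {"series": "0 0 -5 0 0 0;0 0 -20 0 0 0;0 0 -45 0 0 0;0 0 -75 0 0 0;0 0 -105 0 0 0;0 0 -130 0 0 0;0 0 -140 0 0 0;0 0 -143 0 0 0", "newtons": 25}}

```text
time: 5.05
position: [0.4482, 0.004, 0.1718]
tool_rot: [-0.053, 0.999, -0.001, 0.002]
ft_force: [0.6, -0.1, -1.3]
grip_width: 0.0556
grip_force: 25.0
```

```bash
python3 go.py .5705 .2715 .165 186.1
```

```text
t 5.05 p [0.4482 0.004  0.1718] q6 -1.918 yaw [-0.994 -0.106]
shift [-149.9  253.     7.1] rot [-0.1  0.3 -0. ] ft [ 0.6 -0.1 -1.3] [ 0.08 -0.12 -0.02] w 0.05557471973009318 24.999978487073804
```

>>> {"fn": "move_arm", "kwargs": {"series": "-10 17 0 0 0 0;-33 55 0 0 0 0;-54 92 0 0 0 0;-75 128 0 0 0 0;-96 164 0 0 0 0;-117 200 0 0 0 0;-138 232 0 0 0 0;-150 253 5 0 0 0"}}

```text
time: 5.72
position: [0.5714, 0.2757, 0.1642]
tool_rot: [-0.054, 0.999, 0.001, 0.001]
ft_force: [0.1, -0.1, -0.4]
grip_width: 0.0558
grip_force: 25.0
```

>>> {"fn": "move_arm", "kwargs": {"series": "0 0 0 0 0 0;0 0 0 0 0 0;0 0 0 0 0 0"}}

```text
time: 5.97
position: [0.568, 0.2708, 0.1631]
tool_rot: [-0.053, 0.999, -0.001, -0.002]
ft_force: [-0.3, -0.5, -0.9]
grip_width: 0.0555
grip_force: 25.0
```

```bash
python3 go.py .5705 .2715 .138 186.1; python3 - <<'E'
from h import *
s=robot.camera('side');t=robot.camera('top')
p=robot.get_obs()['position']
for n in ['neck_rim','cap_mid']:
  for nm,c in (('t',t),('s',s)):
    for d in robot.tip_of(c,n)[:3]: print(n,nm,np.round(d['xyz'],4),round(d['p'],2))
u=proj(s,np.array([.571,.272,.102])).astype(int);print(u,proj(s,np.array([p[0],p[1],p[2]-.027])))
save(cv2.resize(s['img'][u[1]-45:u[1]+45,u[0]-60:u[0]+60],(800,600),interpolation=cv2.INTER_CUBIC),'hover')
E
```

```text
t 5.9667 p [0.568  0.2708 0.1631] q6 -1.409 yaw [-0.994 -0.106]
shift [-2.6  0.4 25.1] rot [-0.1 -0.2 -0. ] ft [-0.3 -0.5 -0.9] [ 0.08 -0.19  0.03] w 0.05553027777338133 24.99983654064863
neck_rim t [ 0.5457 -0.2186  0.0997] 0.72
neck_rim t [0.5715 0.2706 0.101 ] 0.63
neck_rim s [0.5714 0.2707 0.1052] 0.75
cap_mid t [ 0.5467 -0.0372  0.0166] 0.98
cap_mid t [0.5688 0.2709 0.1587] 0.59
cap_mid t [ 0.3474 -0.0235  0.0141] 0.59
cap_mid s [ 0.5509 -0.0353  0.0165] 0.73
cap_mid s [0.4708 0.0979 0.015 ] 0.55
cap_mid s [0.5675 0.2702 0.1544] 0.51
[233 144] [233.42294995 134.53154171]
```

View pics/hover.png

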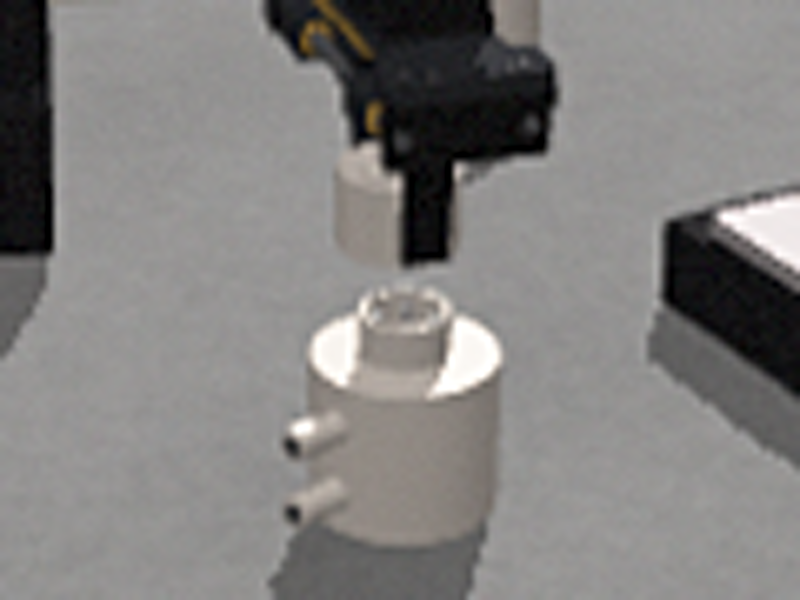

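Side view: rim centre is at crop (405,310), held cap at about (396,205), so the cap sits a few mm to the image's left. The arm was still settling, so I let it settle lower and measure again.

>>> {"fn": "move_arm", "kwargs": {"series": "0 0 5 0 0 0;0 0 12 0 0 0;0 0 15 0 0 0;0 0 15 0 0 0;0 0 15 0 0 0;0 0 15 0 0 0;0 0 15 0 0 0;0 0 15 0 0 0"}}

```text
time: 6.93
position: [0.5698, 0.2718, 0.1497]
tool_rot: [-0.053, 0.999, 0.0, 0.0]
ft_force: [-0.4, -0.3, -1.6]
grip_width: 0.0556
grip_force: 25.0
```

```bash
python3 go.py .5705 .2715 .138 186.1; python3 - <<'E'
from h import *
s=robot.camera('side');t=robot.camera('top')
p=np.array(robot.get_obs()['position']);print(robot.get_obs()['position'])
g=cv2.cvtColor(s['img'],cv2.COLOR_RGB2GRAY).astype(float)
for nm,q in (('cap',np.array([p[0],p[1],p[2]-.01])),('neck',np.array([.571,.272,.09])),('body',np.array([.571,.272,.02]))):
    u=proj(s,q); print(nm,u,'du/dx,dy,dz', [(proj(s,q+e)-u).round(2) for e in np.eye(3)*.001])
    for dv in (-3,0,3):
        row=g[int(round(u[1]))+dv]; print(int(round(u[1]))+dv,int(u[0])-18,row[int(u[0])-18:int(u[0])+19].astype(int).tolist())
u=proj(s,np.array([.571,.272,.102])).astype(int)
v=proj(t,np.array([.571,.272,.102])).astype(int)
f=lambda im,u:cv2.resize(im[u[1]-30:u[1]+30,u[0]-20:u[0]+20],(400,600),interpolation=cv2.INTER_CUBIC)
save(np.hstack([f(s['img'],u),f(t['img'],v)]),'hover2');print(u,v)
E
```

```text
t 6.9333 p [0.5698 0.2718 0.1497] q6 -1.409 yaw [-0.994 -0.106]
shift [-0.7 -0.3 11.7] rot [ 0.  0. -0.] ft [-0.4 -0.3 -1.6] [ 0.08 -0.16  0.02] w 0.055571321589278355 24.999934620457225
[0.56970921 0.27173441 0.14974659]
cap [233.68466749 133.43663372] du/dx,dy,dz [array([ 0.32, -0.03]), array([-0.07, -0.14]), array([ 0. , -0.3])]
130 215 [151, 151, 154, 151, 149, 149, 150, 154, 142, 126, 137, 153, 161, 168, 163, 172, 171, 184, 102, 20, 12, 18, 3, 15, 14, 4, 85, 120, 146, 149, 146, 149, 149, 148, 149, 150, 150]
133 215 [149, 151, 151, 151, 152, 151, 153, 153, 141, 128, 137, 139, 141, 137, 137, 137, 141, 150, 95, 27, 14, 8, 22, 14, 0, 1, 118, 124, 146, 150, 146, 148, 149, 148, 149, 154, 152]
136 215 [151, 148, 147, 148, 150, 150, 147, 153, 145, 127, 136, 141, 139, 139, 138, 138, 142, 151, 79, 10, 10, 18, 7, 11, 9, 25, 115, 131, 141, 147, 147, 149, 147, 148, 149, 151, 148]
neck [233.93886833 148.03223152] du/dx,dy,dz [array([ 0.32, -0.03]), array([-0.07, -0.14]), array([ 0.  , -0.29])]
145 215 [147, 145, 148, 148, 144, 151, 148, 145, 144, 139, 138, 168, 235, 153, 152, 137, 133, 139, 1
[... 496 characters left out ...]
3873 167.8095927 ] du/dx,dy,dz [array([ 0.31, -0.03]), array([-0.07, -0.15]), array([ 0.  , -0.28])]
165 215 [103, 34, 87, 151, 147, 134, 123, 116, 118, 125, 140, 144, 141, 138, 141, 138, 141, 139, 138, 139, 140, 138, 136, 134, 134, 132, 131, 130, 124, 123, 120, 117, 131, 149, 153, 148, 148]
168 215 [144, 149, 142, 140, 132, 131, 134, 136, 139, 139, 139, 141, 141, 138, 139, 141, 139, 139, 141, 138, 134, 137, 137, 137, 132, 131, 129, 126, 122, 123, 119, 118, 128, 149, 153, 151, 151]
171 215 [141, 138, 142, 140, 135, 145, 155, 176, 172, 151, 139, 138, 140, 139, 141, 140, 137, 139, 137, 136, 136, 136, 136, 133, 133, 131, 128, 128, 124, 123, 117, 113, 128, 146, 147, 147, 144]
[233 144] [158 171]
```

View pics/hover2.png

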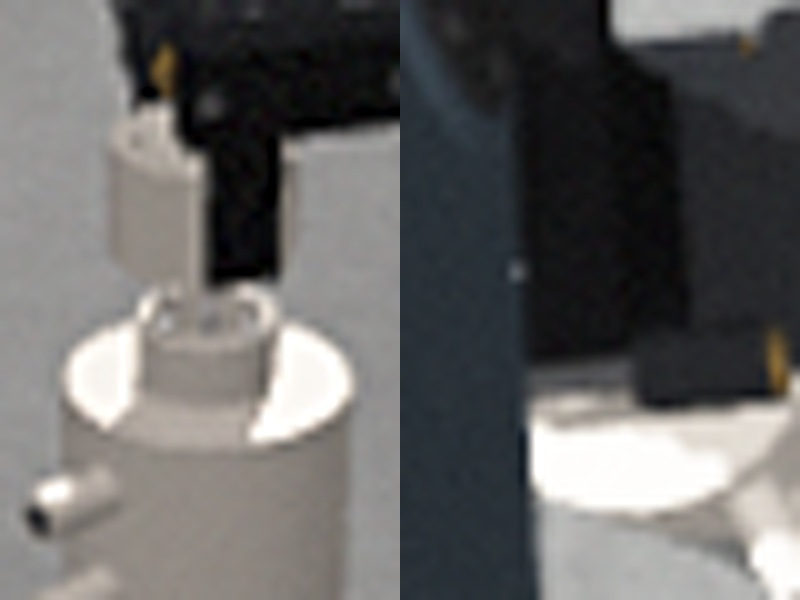

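Cap and neck now agree within about 0.6 mm in x in the side view (cap centre column 232.9, neck 233.1). The top view is hidden by the arm. After a small correction, I lower gently to just past the rim and watch the force.

>>> {"fn": "move_arm", "kwargs": {"series": "-0.6 -0.8 2 0 0 0;-0.6 -0.8 6 0 0 0;-0.6 -0.8 10 0 0 0;-0.6 -0.8 14 0 0 0;-0.6 -0.8 18 0 0 0;-0.6 -0.8 22 0 0 0;-0.6 -0.8 23 0 0 0;-0.6 -0.8 23 0 0 0"}}

```text
time: 7.7
position: [0.5702, 0.2709, 0.126]
tool_rot: [-0.053, 0.999, -0.0, -0.0]
ft_force: [0.3, -0.1, -1.1]
grip_width: 0.0557
grip_force: 25.0
```

```bash
python3 go.py .5705 .2710 .109 186.1
```

```text
t 7.7 p [0.5702 0.2709 0.126 ] q6 -1.41 yaw [-0.994 -0.106]
shift [-0.3  0.1 17. ] rot [-0. -0. -0.] ft [ 0.3 -0.1 -1.1] [ 0.17 -0.16 -0.01] w 0.055741731690704004 24.999908778670488
```

It is below rim height with no force, so it has entered. Continuing to dog height.

>>> {"fn": "move_arm", "kwargs": {"series": "0 0 2 0 0 0;0 0 4 0 0 0;0 0 6 0 0 0;0 0 8 0 0 0;0 0 10 0 0 0;0 0 12 0 0 0;0 0 12 0 0 0;0 0 12 0 0 0"}}

```text
time: 8.37
position: [0.5704, 0.2709, 0.1144]
tool_rot: [-0.053, 0.999, 0.0, 0.0]
ft_force: [1.3, 1.0, -0.8]
grip_width: 0.0558
grip_force: 25.0
```

```bash
python3 go.py .5705 .2710 .109 186.1
```

```text
t 8.3667 p [0.5704 0.2709 0.1144] q6 -1.41 yaw [-0.994 -0.106]
shift [-0.2  0.   5.4] rot [ 0.  0. -0.] ft [ 1.3  1.  -0.8] [ 0.2  -0.19  0.  ] w 0.055844452891547165 24.99981616471814
```

>>> {"fn": "move_arm", "kwargs": {"series": "0 0 1 0 0 0;0 0 1.5 0 0 0;0 0 2 0 0 0;0 0 2.5 0 0 0;0 0 2.5 0 0 0"}}

```text
time: 8.78
position: [0.5704, 0.2709, 0.112]
tool_rot: [-0.053, 0.999, 0.0, 0.0]
ft_force: [0.4, 0.6, 0.8]
grip_width: 0.0554
grip_force: 25.0
```

```bash
python3 go.py .5705 .2710 .109 186.1
```

```text
t 8.7833 p [0.5704 0.2709 0.112 ] q6 -1.41 yaw [-0.994 -0.106]
shift [-0.1  0.1  3. ] rot [ 0.  0. -0.] ft [0.4 0.6 0.8] [ 0.14 -0.23  0.03] w 0.055395725825540955 24.99998352474222
```

>>> {"fn": "move_arm", "kwargs": {"series": "0 0 1 0 0 0;0 0 2 0 0 0;0 0 3 0 0 0;0 0 3.5 0 0 0;0 0 3.5 0 0 0"}}

```text
time: 9.2
position: [0.5704, 0.2709, 0.1088]
tool_rot: [-0.053, 0.999, 0.0, 0.0]
ft_force: [-0.4, 0.6, 1.6]
grip_width: 0.0556
grip_force: 25.0
```

```bash
python3 go.py .5705 .2710 .109 186.1
```

```text
t 9.2 p [0.5704 0.2709 0.1088] q6 -1.41 yaw [-0.994 -0.106]
shift [-0.1  0.1 -0.2] rot [ 0.  0. -0.] ft [-0.4  0.6  1.6] [ 0.13 -0.14  0.04] w 0.05559523198691655 25.00010463682429
```

Press 1 mm further to seat it.

>>> {"fn": "move_arm", "kwargs": {"series": "0 0 0.5 0 0 0;0 0 1 0 0 0;0 0 1 0 0 0;0 0 1 0 0 0"}}

```text
time: 9.53
position: [0.5704, 0.271, 0.1087]
tool_rot: [-0.053, 0.999, 0.0, 0.0]
ft_force: [-1.2, 0.5, 6.5]
grip_width: 0.0559
grip_force: 25.0
```

```bash
python3 go.py .5705 .2710 .109 186.1
```

```text
t 9.5333 p [0.5704 0.271  0.1087] q6 -1.41 yaw [-0.994 -0.106]
shift [-0.1  0.  -0.3] rot [ 0.  0. -0.] ft [-1.2  0.5  6.5] [-0.01  0.1   0.04] w 0.055859370627041806 25.001007412331546
```

Home: TCP 0.1087 (cap underside 0.082), with 6.5 N contact. Easing the pressure, then turning clockwise (+az) and reading the moment.

>>> {"fn": "move_arm", "kwargs": {"series": "0 0 -0.6 0 0 1;0 0 -0.6 0 0 3;0 0 -0.6 0 0 5;0 0 -0.6 0 0 7;0 0 -0.6 0 0 8;0 0 -0.6 0 0 8", "newtons": 35}}

```text
time: 10.03
position: [0.5707, 0.2709, 0.1087]
tool_rot: [0.017, 1.0, 0.0, 0.0]
ft_force: [-0.6, -0.8, 5.8]
grip_width: 0.0557
grip_force: 35.0
```

```bash
cat > m.py <<'E'
from h import *
o=robot.get_obs();x=R.from_quat(o['tool_rot']).as_matrix()[:2,0]
print('t',round(o['time'],2),'p',np.round(o['position'],4),'turned',round((186.1-np.degrees(np.arctan2(x[1],x[0])))%360,1),'q6',round(o['q'][5],2),'F',np.round(o['ft_force'],1),'M',np.round(o['moment'],3),'tq6',round(o['joint_torque'][5],3))
E
python3 m.py
```

```text
t 10.03 p [0.5707 0.2709 0.1087] turned 8.0 q6 -1.27 F [-0.6 -0.8  5.8] M [ 0.043 -0.118 -0.014] tq6 0.084
```

>>> {"fn": "move_arm", "kwargs": {"series": "0 0 0 0 0 1;0 0 0 0 0 3;0 0 0 0 0 5;0 0 0 0 0 7;0 0 0 0 0 9;0 0 0 0 0 10;0 0 0 0 0 10"}}

```text
time: 10.62
position: [0.5708, 0.271, 0.1087]
tool_rot: [0.104, 0.995, 0.0, 0.001]
ft_force: [0.3, 0.0, 4.8]
grip_width: 0.0558
grip_force: 35.0
```

```bash
python3 m.py
```

```text
t 10.62 p [0.5708 0.271  0.1087] turned 18.0 q6 -1.1 F [0.3 0.  4.8] M [ 0.004 -0.134  0.007] tq6 0.077
```

>>> {"fn": "move_arm", "kwargs": {"series": "0 0 0 0 0 1;0 0 0 0 0 3;0 0 0 0 0 5;0 0 0 0 0 7;0 0 0 0 0 9;0 0 0 0 0 10;0 0 0 0 0 10"}}

```text
time: 11.2
position: [0.5708, 0.2709, 0.1087]
tool_rot: [0.19, 0.982, 0.0, 0.001]
ft_force: [0.4, -0.2, 6.1]
grip_width: 0.0559
grip_force: 35.0
```

```bash
python3 m.py
```

```text
t 11.2 p [0.5708 0.2709 0.1087] turned 28.0 q6 -0.92 F [ 0.4 -0.2  6.1] M [ 0.021 -0.171 -0.025] tq6 0.078
```

>>> {"fn": "move_arm", "kwargs": {"series": "0 0 0 0 0 1;0 0 0 0 0 3;0 0 0 0 0 5;0 0 0 0 0 7;0 0 0 0 0 9;0 0 0 0 0 10;0 0 0 0 0 10"}}

```text
time: 11.78
position: [0.5712, 0.271, 0.1087]
tool_rot: [0.275, 0.961, 0.0, 0.001]
ft_force: [1.8, -0.4, 5.0]
grip_width: 0.0554
grip_force: 35.0
```

```bash
python3 m.py
```

```text
t 11.78 p [0.5712 0.271  0.1087] turned 38.0 q6 -0.75 F [ 1.8 -0.4  5. ] M [-0.041 -0.259  0.079] tq6 0.11
```

>>> {"fn": "move_arm", "kwargs": {"series": "0 0 0 0 0 1;0 0 0 0 0 3;0 0 0 0 0 5;0 0 0 0 0 7;0 0 0 0 0 9;0 0 0 0 0 10;0 0 0 0 0 10"}}

```text
time: 12.37
position: [0.5711, 0.271, 0.1087]
tool_rot: [0.358, 0.934, 0.0, 0.001]
ft_force: [0.6, -0.9, 5.5]
grip_width: 0.0556
grip_force: 35.0
```

```bash
python3 m.py
```

```text
t 12.37 p [0.5711 0.271  0.1087] turned 48.0 q6 -0.57 F [ 0.6 -0.9  5.5] M [-0.019 -0.282  0.038] tq6 0.122
```

>>> {"fn": "move_arm", "kwargs": {"series": "0 0 0 0 0 1;0 0 0 0 0 3;0 0 0 0 0 5;0 0 0 0 0 7;0 0 0 0 0 9;0 0 0 0 0 10;0 0 0 0 0 10"}}

```text
time: 12.95
position: [0.571, 0.2709, 0.1087]
tool_rot: [0.438, 0.899, 0.0, 0.001]
ft_force: [0.1, -0.3, 5.9]
grip_width: 0.0553
grip_force: 35.0
```

```bash
python3 m.py
```

```text
t 12.95 p [0.571  0.2709 0.1087] turned 58.0 q6 -0.4 F [ 0.1 -0.3  5.9] M [-0.038 -0.234  0.03 ] tq6 0.122
```

Driving the core since about 33°. The stop is due between 62° and 108°.

>>> {"fn": "move_arm", "kwargs": {"series": "0 0 0 0 0 1;0 0 0 0 0 2;0 0 0 0 0 4;0 0 0 0 0 6;0 0 0 0 0 7;0 0 0 0 0 8;0 0 0 0 0 8"}}

```text
time: 13.53
position: [0.571, 0.2709, 0.1087]
tool_rot: [0.499, 0.866, 0.0, 0.001]
ft_force: [0.5, -0.1, 5.8]
grip_width: 0.0554
grip_force: 35.0
```

```bash
python3 m.py
```

```text
t 13.53 p [0.571  0.2709 0.1087] turned 66.0 q6 -0.26 F [ 0.5 -0.1  5.8] M [-0.005 -0.197 -0.03 ] tq6 0.12
```

>>> {"fn": "move_arm", "kwargs": {"series": "0 0 0 0 0 1;0 0 0 0 0 2;0 0 0 0 0 4;0 0 0 0 0 6;0 0 0 0 0 7;0 0 0 0 0 8;0 0 0 0 0 8"}}

```text
time: 14.12
position: [0.571, 0.2709, 0.1087]
tool_rot: [0.559, 0.829, 0.001, 0.001]
ft_force: [0.8, -1.1, 6.9]
grip_width: 0.0555
grip_force: 35.0
```

```bash
python3 m.py
```

```text
t 14.12 p [0.571  0.2709 0.1087] turned 74.0 q6 -0.12 F [ 0.8 -1.1  6.9] M [-0.099 -0.169  0.005] tq6 0.12
```

>>> {"fn": "move_arm", "kwargs": {"series": "0 0 0 0 0 1;0 0 0 0 0 2;0 0 0 0 0 4;0 0 0 0 0 6;0 0 0 0 0 7;0 0 0 0 0 8;0 0 0 0 0 8"}}

```text
time: 14.7
position: [0.5709, 0.2709, 0.1087]
tool_rot: [0.615, 0.788, 0.0, 0.001]
ft_force: [0.7, -0.6, 5.7]
grip_width: 0.0557
grip_force: 35.0
```

```bash
python3 m.py
```

```text
t 14.7 p [0.5709 0.2709 0.1087] turned 82.0 q6 0.02 F [ 0.7 -0.6  5.7] M [-0.085 -0.119  0.01 ] tq6 0.119
```

>>> {"fn": "move_arm", "kwargs": {"series": "0 0 0 0 0 1;0 0 0 0 0 2;0 0 0 0 0 4;0 0 0 0 0 6;0 0 0 0 0 7;0 0 0 0 0 8;0 0 0 0 0 8"}}

```text
time: 15.28
position: [0.5708, 0.2709, 0.1087]
tool_rot: [0.669, 0.744, 0.0, 0.0]
ft_force: [-0.2, -0.8, 5.3]
grip_width: 0.0556
grip_force: 35.0
```

```bash
python3 m.py
```

```text
t 15.28 p [0.5708 0.2709 0.1087] turned 90.0 q6 0.16 F [-0.2 -0.8  5.3] M [-0.079 -0.155 -0.024] tq6 0.121
```

>>> {"fn": "move_arm", "kwargs": {"series": "0 0 0 0 0 1;0 0 0 0 0 2;0 0 0 0 0 4;0 0 0 0 0 6;0 0 0 0 0 7;0 0 0 0 0 8;0 0 0 0 0 8"}}

```text
time: 15.87
position: [0.5708, 0.2709, 0.1087]
tool_rot: [0.719, 0.695, 0.0, 0.0]
ft_force: [0.4, 0.0, 6.1]
grip_width: 0.0554
grip_force: 35.0
```

```bash
python3 m.py
```

```text
t 15.87 p [0.5708 0.2709 0.1087] turned 98.0 q6 0.3 F [0.4 0.  6.1] M [-0.062 -0.158  0.079] tq6 0.12
```

>>> {"fn": "move_arm", "kwargs": {"series": "0 0 0 0 0 1;0 0 0 0 0 2;0 0 0 0 0 4;0 0 0 0 0 6;0 0 0 0 0 7;0 0 0 0 0 8;0 0 0 0 0 8"}}

```text
time: 16.45
position: [0.5707, 0.2709, 0.1087]
tool_rot: [0.766, 0.643, 0.0, 0.0]
ft_force: [0.0, 0.2, 5.7]
grip_width: 0.0556
grip_force: 35.0
```

```bash
python3 m.py
```

```text
t 16.45 p [0.5707 0.2709 0.1087] turned 106.0 q6 0.44 F [0.  0.2 5.7] M [-0.105 -0.135  0.022] tq6 0.133
```

>>> {"fn": "move_arm", "kwargs": {"series": "0 0 0 0 0 1;0 0 0 0 0 2;0 0 0 0 0 4;0 0 0 0 0 6;0 0 0 0 0 7;0 0 0 0 0 7"}}

```text
time: 16.95
position: [0.5708, 0.2711, 0.1087]
tool_rot: [0.803, 0.596, 0.001, 0.0]
ft_force: [1.0, -0.3, 5.6]
grip_width: 0.0557
grip_force: 35.0
```

```bash
python3 m.py
```

```text
t 16.95 p [0.5708 0.2711 0.1087] turned 113.0 q6 0.56 F [ 1.  -0.3  5.6] M [-0.046 -0.12   0.179] tq6 0.265
```

>>> {"fn": "move_arm", "kwargs": {"series": "0 0 0 0 0 1;0 0 0 0 0 2;0 0 0 0 0 4;0 0 0 0 0 6;0 0 0 0 0 7;0 0 0 0 0 7"}}

```text
time: 17.45
position: [0.5708, 0.2711, 0.1087]
tool_rot: [0.838, 0.546, 0.001, 0.0]
ft_force: [1.2, -0.5, 6.6]
grip_width: 0.0558
grip_force: 35.0
```

```bash
python3 m.py
```

```text
t 17.45 p [0.5708 0.2711 0.1087] turned 119.9 q6 0.68 F [ 1.2 -0.5  6.6] M [-0.029 -0.08   0.283] tq6 0.38
```

>>> {"fn": "move_arm", "kwargs": {"series": "0 0 0 0 0 1;0 0 0 0 0 2;0 0 0 0 0 4;0 0 0 0 0 4;0 0 0 0 0 4"}}

```text
time: 17.87
position: [0.5706, 0.2712, 0.1087]
tool_rot: [0.857, 0.516, 0.001, -0.0]
ft_force: [-0.1, -0.5, 5.4]
grip_width: 0.0554
grip_force: 35.0
```

```bash
python3 m.py
```

```text
t 17.87 p [0.5706 0.2712 0.1087] turned 124.0 q6 0.75 F [-0.1 -0.5  5.4] M [-0.008 -0.037 -0.078] tq6 -0.058
```

The torque climbed to about 0.3 N m and dropped at about 122°: the first click. I follow through 5° into the notch, relax the downward push, then let go.

>>> {"fn": "move_arm", "kwargs": {"series": "0 0 0 0 0 1;0 0 0 0 0 3;0 0 -0.2 0 0 5;0 0 -0.4 0 0 5;0 0 -0.4 0 0 5"}}

```text
time: 18.28
position: [0.5705, 0.271, 0.1087]
tool_rot: [0.878, 0.478, 0.0, 0.0]
ft_force: [1.1, 0.4, 4.8]
grip_width: 0.0561
grip_force: 35.0
```

```bash
python3 m.py
```

```text
t 18.28 p [0.5705 0.271  0.1087] turned 129.0 q6 0.84 F [1.1 0.4 4.8] M [-0.041 -0.198 -0.076] tq6 -0.023
```

>>> {"fn": "move_arm", "kwargs": {"series": "0 0 0 0 0 0;0 0 0 0 0 0;0 0 0 0 0 0;0 0 0 0 0 0;0 0 0 0 0 0;0 0 0 0 0 0;0 0 0 0 0 0;0 0 0 0 0 0", "jaw": 1}}

```text
time: 18.95
position: [0.5702, 0.2709, 0.1085]
tool_rot: [0.878, 0.478, -0.0, -0.0]
ft_force: [0.2, -0.4, 0.1]
grip_width: 0.0867
grip_force: 0.0
```

```bash
python3 m.py
```

```text
t 18.95 p [0.5702 0.2709 0.1085] turned 129.0 q6 0.84 F [ 0.2 -0.4  0.1] M [-0.015 -0.006 -0.065] tq6 -0.0
```

Released. Retracting straight up, then aside, and checking.

>>> {"fn": "move_arm", "kwargs": {"series": "0 0 -5 0 0 0;0 0 -15 0 0 0;0 0 -30 0 0 0;0 0 -50 0 0 0;0 0 -75 0 0 0;0 0 -100 0 0 0;0 0 -125 0 0 0;0 0 -140 0 0 0"}}

```text
time: 19.62
position: [0.5715, 0.2713, 0.2529]
tool_rot: [0.878, 0.478, 0.003, 0.001]
ft_force: [1.0, 0.0, -0.3]
grip_width: 0.0869
grip_force: 0.0
```

```bash
python3 m.py; python3 - <<'E'
from h import *
s=robot.camera('side')
for d in robot.tip_of(s,'cap_mid')[:5]: print(np.round(d['xyz'],4),round(d['p'],2))
save(cv2.resize(s['img'][90:240,130:330],(800,600),interpolation=cv2.INTER_CUBIC),'end')
E
```

```text
t 19.62 p [0.5715 0.2713 0.2529] turned 129.0 q6 0.84 F [ 1.   0.  -0.3] M [-0.033 -0.061  0.014] tq6 -0.004
[0.5729 0.2687 0.1005] 0.79
[0.4711 0.0985 0.013 ] 0.71
[ 0.3434 -0.0274  0.0152] 0.69
[ 0.5498 -0.0413  0.0181] 0.68
[ 0.2758  0.2711 -0.0049] 0.42
```

View pics/end.png

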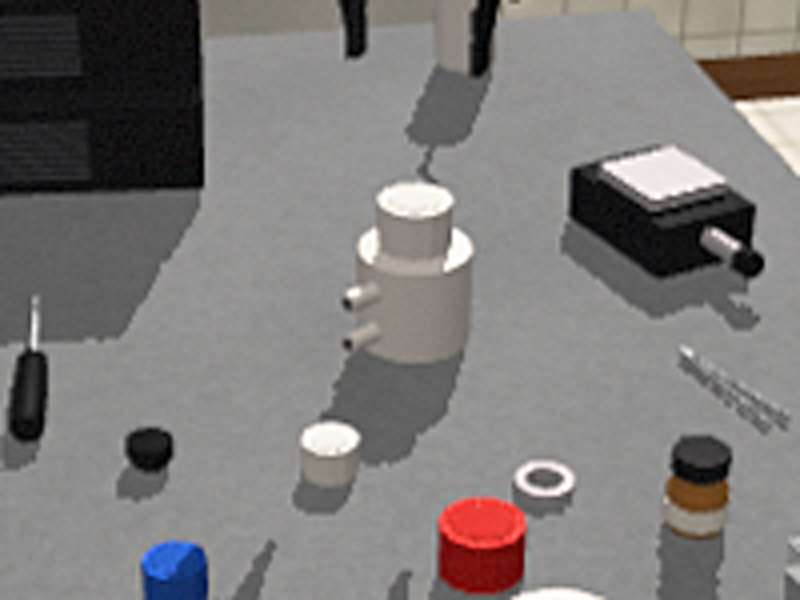

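The cap sits level and down on the neck (crop (415,220), centre height 0.1005 against the expected 0.101). The gripper is clear and the bystanders in view have not moved.

```bash
python3 -c "
from h import *
print(robot.hand_in())"
```

```text
the job is handed in; nothing more can be done
None
```

The cap is fully home on the cell's neck and was turned clockwise to the first click, then released; the gripper touches nothing and the job is handed in at about 20 s of the 72 s allowed.

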